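Set the grinder's tool rest and hold it for clamping

ROBOT

A 6-joint arm with a two-finger parallel gripper is mounted at the origin on the work surface. World frame = base frame: x ahead of the robot, y to its left, z up, the work surface at z = 0. Lengths are in m, angles in degrees, forces in N, time in s.
With the tool pointing down it reaches from about 0.275 to 1 m from the base axis. Payload 8.4 kg.
Tool frame: the origin (TCP) lies midway between the tips of the shut fingers; the grasp point (between the pads) lies 19 mm behind it; z points along the fingers, y is the line along which they close (so a half turn about z gives the same grasp; the last joint's range is limited). The gripper opens to 85 mm and grips with 20 to 120 N. Pads are 22 mm wide; open, the fingers measure 114 mm over their backs; the gripper's body (76 mm by 85 mm) begins 54 mm behind the grasp point. The pads swing forward as they close: fully open they stand 13 mm farther back than shut.
Start: joints at [68.732, 20.225, 93.587, -0, 66.188, -0.138], TCP at [0.225, 0.583, 0.231] pointing down, gripper open.
Joint ranges: [-150.9, 150.9], [-52.94, 120.26], [3.33, 152.33], [-74.26, 254.26], [0, 154.13], [-172.89, 172.89]. Speed limits (degrees/s): [127.2, 127.2, 159.86, 180, 180, 180].

INTERFACE

Orientations are given as a 3x3 rotation matrix whose columns are the frame's x, y, z axes.
In Python, from bench import r gives the robot as it stands. The module is installed in compiled form; this text tells all that it offers.
- The arm moves only by the tool servo_tool, never from a script. Its argument "increments" is a list of rows, each a list of 3 entries, a list of its own where there are three numbers: the shift along the tool's x, y, z in mm, then the turn, a rotation vector about the tool's x, y, z in rad, then the gripper's target within -1 to 1 (shut at 1, half-way at 0, fully open at -1). A call has exactly 5 rows; each row shifts and turns the commanded pose from where the row before left it, along the tool's axes as they then stand; what a row does not reach is not made up. A row lasts 1/8 s, in which the tool goes at most 62.5 mm and 10.7 degrees, less where a joint would pass 70% of its speed; a pose out of reach is approached as far as the arm can. A call is refused whole if a number of a shift passes 62.5 or a number of a turn 0.188, either way. A call with a gripper value outside its range is refused whole. The fingers move at their own pace and stop on an object; the grip force is fixed at half the most. Time passes only in rows, so rows that do not move let the fingers close, or fill a call up. It gives the time, the measured TCP pose, the force, the opening and the grip force at its end, in the units of the state.
- r.observe(): the state, without advancing time (a new reading comes with each control period).
- r.read_camera(name): name is "scene" or "top" or "wrist"; returns a dict with "color" (384x512x3 uint8, red, green, blue), "camera_matrix" (3x3 intrinsics, pixels), "extrinsics" (4x4, takes a point from camera to world coordinates). Camera axes: x right, y down, z forward; pixel columns grow to the right and rows downward; lengths in m; the calibration is good to about 2 mm. A picture is of the moment at which its call begins. There is no depth.
- r.sign_off(): hands the job in; it is judged then, once.
The state is a dict: "time": time; "qpos": joint angles; "dq": joint speeds; "tau": joint torques, N m; "ee_pos": TCP position; "tool_rot": TCP orientation; "contact_force": force on the tool from outside, world axes, zero at the start; "ft_torque": the same for the moment, N m; "opening": finger opening in m; "finger_force": force on a finger pad.
Only numpy, scipy, OpenCV 4.12 (cv2) and the standard library are available. Lean on these libraries where they do the work, as an engineer would, in place of code of your own. Each camera call takes 0.05 s, during which the arm holds its last target. There are 200 camera calls.

TASK

The tool rest of the bench grinder has to be reset. Wind the rest up with the handwheel on top of the column, clockwise seen from above and less than one turn, until the zero line under its crank handle stands at the dial pointer; then lift the loose, drooping tilting rest by its lever until its pointer lines up with the index tab on the quadrant, and hold it there without letting go: finish while holding it, because the fitter tightens its clamp next and it falls if released. Do not disturb the tools lying about, and leave the tab where it is clipped.

Things in the scene. Friction and masses are not known exactly. Their poses are not given: they have to be found in the camera images.
- grinder: Bench grinder, fixed. Grey base 22 mm thick (x -170..170, y -100..360 mm), at +y a green motor and grey 125 mm cup wheel facing -y (tops up to 280 mm), at x -135 a column 45 x 60 mm, 242 mm tall, with the handwheel on top; the tilting rest is in front of the wheel. Origin on the bench under the middle of the rest's hinge; x along the hinge, z up; only its place and yaw vary
- handwheel (a joint): Handwheel angle (rad), grows clockwise seen from above; 0 = wanted: zero line and crank handle above it in line with the dial pointer. Starts at -5.6 to -3.6; stops at -6.1 and 0.9. Stays where left (friction 0.2 N m, 4 N at the handle). Steel rim, circle radius 52 mm, 16 mm thick. Turning clockwise raises the rest, 8 mm a turn
- handwheel_axis (a point): Point on the vertical axis of the handwheel at rim height, 259 mm above the bench, at x -135, y -40 mm of the grinder's frame
- crank_grip (a point): Middle of the crank handle: black upright round grip of 21 mm diameter and 56 mm length on the rim, 52 mm from the axis, free to spin about its own upright axis; this point is 301 mm above the bench, the grip reaches from 272 to 328 mm
- dial_pointer (a point): Tip of the fixed steel dial pointer that sticks out from the column top under the rim, 84 mm from the handwheel's axis towards the grinder's -y; the crank handle stands over it, in line with the axis, at handwheel value 0
- tilt_rest (a joint): Tilt of the rest (rad): 0 = level, positive = free edge (towards the grinder's -y) raised; hangs on its stop at -0.75 at the start, upper stop 0.5. The hinge has no friction: the rest falls unless held. Rest and lever weigh about 0.85 kg (rest varies by 15 %), 2 to 3 N at the lever grip. Steel plate 140 mm along the hinge, 10 mm thick, free edge 100 mm from the hinge
- rest_hinge (a point): Point on the level hinge line of the rest (along the grinder's x), in the middle of its width: 200 mm above the bench when the handwheel reads 0, 1.27 mm lower per rad short of it
- tilt_lever: Lever of the rest: 12 mm rod straight out from the middle of the free edge, with a black round grip 23 mm diameter, 78 mm long, ending 230 mm from the hinge. Origin: middle of the grip, 190 mm out from the hinge line and 8 mm off the hinge plane on its upper side; 66 mm above the bench as it hangs at handwheel 0. Rod along its y (-y outwards), its x parallel to the hinge
- rest_pointer (a point): Tip of the dark steel pointer arm on the end of the hinge pin (+x end of the rest), 115 mm from the hinge line; it sweeps over the face of the quadrant with the rest
- index_tab (a joint): Angle (rad, same zero and sense as tilt_rest) at which the index tab is clipped on the quadrant, between -0.22 and 0.18; this is the wanted tilt. It is stiff and should not be touched
- index_mark (a point): Inner end of the index tab's black line, 115 mm from the hinge on the face of the quadrant, where the pointer's tip must come. The tab is a small steel clip, 12 x 16 x 9 mm with a thumb screw, on the rim of the aluminium protractor quadrant at the +x end of the rest
- turning_tool: Bystander: dark square-shank turning tool, 20 x 20 mm, 147 mm long, lying on the bench; origin under the middle of the shank
- turning_tool_short: Bystander: the same but 122 mm long
- boring_bar: Bystander: dark round boring bar, 20 mm diameter, about 190 mm long, lying on the bench; origin under its middle
- tool_holder: Bystander: steel spindle tool holder standing nose down, 63 mm diameter, 165 mm tall; origin under it
- collet: Bystander: small steel collet, 33 mm diameter, 40 mm tall, standing on the bench near the column foot; origin under it
- dressing_stick: Bystander: grey abrasive stick 100 x 25 x 25 mm lying on the grinder's base below the quadrant; origin under its middle
- spanner: Bystander: open-ended spanner, 140 mm, lying on the bench

How it is judged (in metres and radians):
On the way, in this order (a step that is already met when the one before it is completed fails the run):
1. the handwheel is wound to its zero line while the rest still hangs (value of joint handwheel between -0.14 and 0.14 rad and value of joint tilt_rest below -0.5 rad), for 0.3 s.
2. the rest is lifted to the index tab and held there by its lever (distance between rest_pointer and index_mark below 0.006 m and contact force between tilt_lever and the fingers above 0.5 N), for 0.3 s.
At the end, for the whole second after the job is handed in: Through the last second the handwheel reads within 0.14 rad (8 degrees) of its zero line, the tip of the rest's pointer is within 6 mm (3 degrees) of the index tab's mark, the rest is still, and the fingers hold it by the lever (more than 0.5 N) (all of step 2 and value of joint handwheel between -0.14 and 0.14 rad and velocity of joint tilt_rest between -0.08 and 0.08 rad/s); the arm keeps its last pose, push and grip.
It fails at once if a tool lying about was shifted by more than 30 mm (distance of any of turning_tool, turning_tool_short, boring_bar, tool_holder, collet, dressing_stick, spanner from where it was at the start of the episode above 0.03 m).
It fails at once if the index tab was pushed out of its place (winding the rest up carries it less than 8 mm) (distance of index_mark from where it was at the start of the episode above 0.012 m).
It also fails if it takes over 50 s, if anything falls off the work surface, if the arm or the gripper's body presses on something with over 40 N, if the wrist force passes 120 N, or if a joint passes its speed limit or range.

## Working session

There is one attempt and no reset: what is moved stays moved. The work goes in short steps, Python scripts to look and compute and a tool call to move; the robot and the scene stay as the last step left them, time stands still between calls to the robot, and variables do not carry over. Pictures are saved under pics/ and viewed, at most 10 in all, crops included, and the job is handed in when it is done.

Besides the shell and the picture viewer there is one more tool, called after ">>>" as name([rows], argument=value, ...), one row to a line, values as JSON. servo_tool: Moves the arm, as the interface text tells. Its arguments: {"type":"object","properties":{"increments":{"type":"array"}},"required":["increments"]}

```bash
mkdir -p pics
python3 - <<'E'
from bench import r
import cv2,numpy as np
s=r.observe();print(s)
for n in("scene","top"):
    c=r.read_camera(n);np.savez(f"{n}.npz",**c);cv2.imwrite(f"pics/{n}0.png",cv2.resize(c["color"][:,:,::-1],(800,600),interpolation=cv2.INTER_CUBIC));print(n,c["camera_matrix"],c["extrinsics"])
E
```

```text
{'time': 0.0, 'qpos': array([ 6.87338683e+01,  2.02641685e+01,  9.36309537e+01, -1.07362225e-03,
        6.61885772e+01, -1.38212101e-01]), 'dq': array([-0.02273709,  0.09476451, -0.05574121, -0.0332589 , -0.09976821,
        0.01373821]), 'tau': array([ 3.20103791e-03, -6.05273366e+01, -3.42058754e+01,  3.56296532e-04,
        9.73213348e-03,  1.00324638e-05]), 'ee_pos': array([0.22511288, 0.58251412, 0.23052934]), 'tool_rot': array([[-9.32780737e-01,  3.60443939e-01, -5.13867085e-04],
       [ 3.60444305e-01,  9.32779734e-01, -1.36757196e-03],
       [-1.36082209e-05, -1.46086524e-03, -9.99998933e-01]]), 'contact_force': array([0.48571022, 0.11372973, 0.26705857]), 'ft_torque': array([-0.00819132,  0.01527816, -0.02811535]), 'finger_force': 0.0, 'opening': 0.08582735308228603}
scene [[440.80002222   0.         260.49724134]
 [  0.         440.80002222 191.80683425]
 [  0.           0.           1.        ]] [[-0.20360509  0.52505428 -0.82635523  1.39660425]
 [ 0.97905148  0.10765384 -0.1728261   0.04447442]
 [-0.00178277 -0.84423258 -0.53597404  0.7157937 ]
 [ 0.          0.          0.          1.        ]]
top [[452.93290461   0.         256.49949391]
 [  0.         452.93290461 192.0242889 ]
 [  0.           0.           1.        ]] [[-0.01430938 -0.99043158  0.13726078  0.45674353]
 [-0.99987448  0.01510748  0.00477448 -0.14457178]
 [-0.00680246 -0.13717523 -0.99052344  1.26578345]
 [ 0.          0.          0.          1.        ]]
```

View pics/scene0.png

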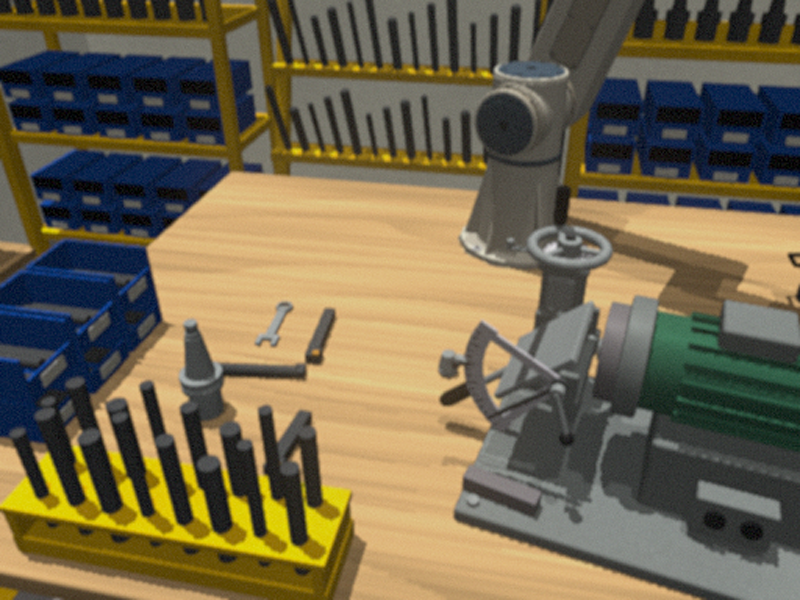

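View pics/top0.png

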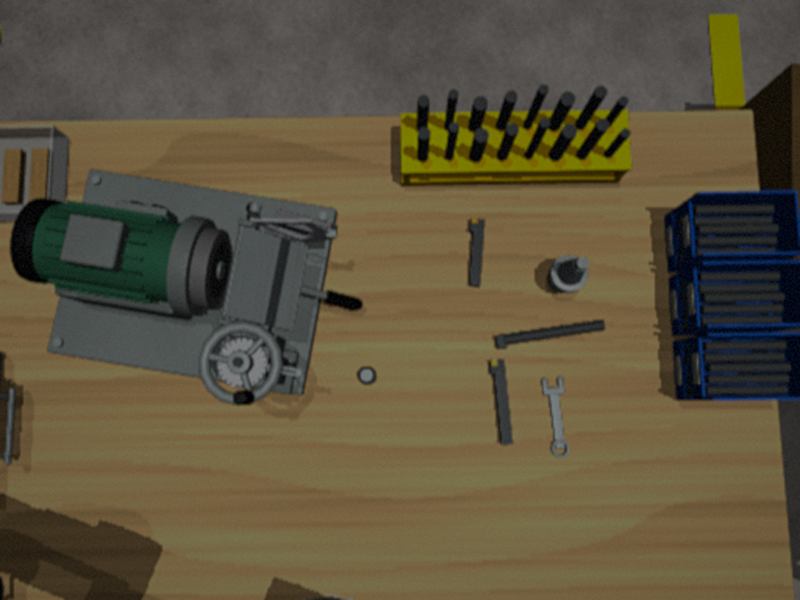

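The top view shows the base corners at about (336,209), (303,394), (88,170) and (48,352), with the handwheel at (241,363) and the crank at (243,398). The scene view shows the tab with its thumb screw near (452,362) on the quadrant. Next I fit the grinder pose.

```bash
cat > h.py <<'E'
import numpy as np,cv2
from scipy.optimize import least_squares
C={n:dict(np.load(n+".npz")) for n in("scene","top")}
def proj(n,P,c=None):
    c=c or C[n];T=np.linalg.inv(c["extrinsics"]);P=np.atleast_2d(P)@T[:3,:3].T+T[:3,3];p=P@c["camera_matrix"].T;return p[:,:2]/p[:,2:]
def ray(n,uv,z,c=None):
    c=c or C[n];d=c["extrinsics"][:3,:3]@np.linalg.solve(c["camera_matrix"],[*uv,1]);o=c["extrinsics"][:3,3];return o+d*(z-o[2])/d[2]
def G(p,q):
    q=np.atleast_2d(q);c,s=np.cos(p[2]),np.sin(p[2]);return q@np.array([[c,s,0],[-s,c,0],[0,0,1]])+[p[0],p[1],0]
E
python3 - <<'E'
from h import *
pts=np.array([[.17,-.1,.022],[-.17,-.1,.022],[.17,.36,.022],[-.17,.36,.022],[-.135,-.04,.267]])
uv=np.array([[336,209],[303,394],[90,169],[49,351],[241,362]])/1.5625
f=least_squares(lambda p:(proj("top",G(p,pts))-uv).ravel(),[.6,.4,0]);p=f.x
print(p,np.degrees(p[2]),f.fun.reshape(-1,2).round(1));np.save("g.npy",p)
a=G(p,[-.135,-.04,.259])[0];print("axis",a)
for z,u in((.328,(243,399)),):
    c=ray("top",np.array(u)/1.5625,z);d=c-a;print("crank",c,np.hypot(*d[:2]))
    # angle clockwise from pointer dir (-y of grinder)
    w=np.arctan2(d[1],d[0]);w0=p[2]-np.pi/2;print("hw",-(w-w0)%(2*np.pi)-2*np.pi)
for h in(0,):
  for a0 in(-4.2,-4.5,-4.8):
    th=p[2]-np.pi/2-a0
    P=a+[.052*np.cos(th),.052*np.sin(th),.069]
    print(a0,proj("scene",P)*1.5625,proj("top",P)*1.5625)
E
python3 - <<'E'
from h import *
p=np.load("g.npy");hz=.2-.00127*4.5
print("hinge",proj("scene",G(p,[.09,0,hz]))*1.5625, "axis",proj("scene",G(p,[-.135,-.04,.267]))*1.5625)
for t in(-.75,-.2,-.1,0,.1,.2):print(t,proj("scene",G(p,[.09,-.115*np.cos(t),hz+.115*np.sin(t)]))*1.5625)
c=C["scene"]["color"][180:310,260:420,::-1];cv2.imwrite("pics/crop0.png",cv2.resize(c,None,fx=5,fy=4.6,interpolation=cv2.INTER_CUBIC))
E
```

```text
[ 0.64997421  0.10186956 -0.17780811] -10.187654389222828 [[ 1.  -0.9]
 [ 0.3  0.5]
 [-0.2 -0.5]
 [-1.3  0.6]
 [ 0.2  0.2]]
axis [0.51002775 0.08637802 0.259     ]
crank [0.4585614  0.06918502 0.328     ] 0.05426217814907302
hw -5.212604186052749
-4.2 [[595.4505666  191.37098941]] [[204.98916288 390.83589194]]
-4.5 [[585.60538188 188.3657206 ]] [[214.96461639 396.81516666]]
-4.8 [[574.66203316 186.49361672]] [[226.37208016 399.48787635]]
hinge [[555.15192383 383.43921265]] axis [[565.56364477 241.15466869]]
-0.75 [[483.01039847 415.43750546]]
-0.2 [[463.6341444  376.30987614]]
-0.1 [[462.7053351  368.83244673]]
0 [[462.64826247 361.39368919]]
0.1 [[463.48181862 354.05919306]]
0.2 [[465.21866093 346.89675544]]
```

View pics/crop0.png

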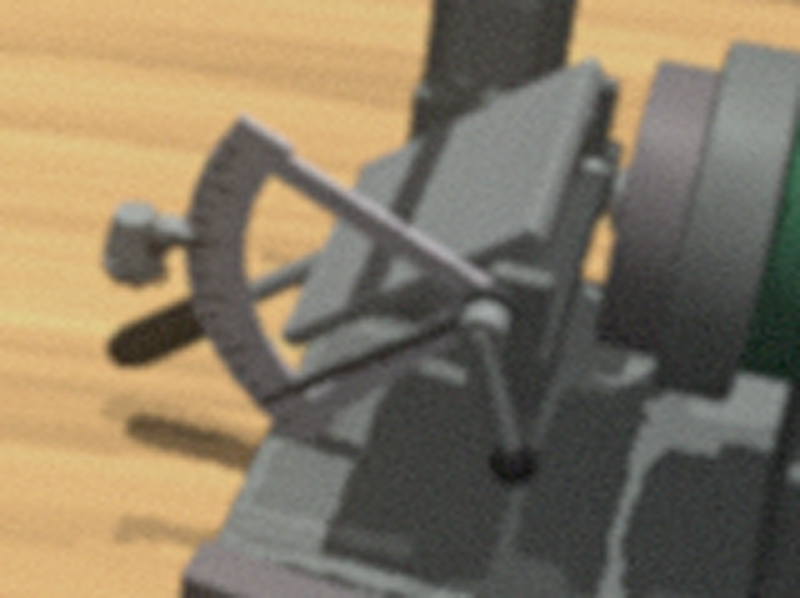

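The crop shows the pointer tip at about (265,402), the hinge pin at (488,315), the tab stem at about (178,230) and its thumb screw at (130,243). I'll turn these into a tab angle.

```bash
cat >> h.py <<'E'
def plane(n,uv,xf,p,c=None):
    c=c or C[n];d=c["extrinsics"][:3,:3]@np.linalg.solve(c["camera_matrix"],[*uv,1]);o=c["extrinsics"][:3,3]
    e=np.array([np.cos(p[2]),np.sin(p[2]),0]);k=(xf-(o-[p[0],p[1],0])@e)/(d@e);w=o+k*d-[p[0],p[1],0]
    return w@[-np.sin(p[2]),np.cos(p[2]),0],w[2]
E
python3 - <<'E'
from h import *
p=np.load("g.npy");hz=.2-.00127*5.15
for xf in(.085,.095,.105):
  for nm,q in dict(hinge=(488,315),tip=(265,402),stem=(178,230),screw=(130,243),top=(240,120),bot=(290,440)).items():
    y,z=plane("scene",(260+q[0]/5,180+q[1]/4.6),xf,p);print(xf,nm,round(y,4),round(z-hz,4),"r",round(np.hypot(y,z-hz),4),"ang",round(np.arctan2(z-hz,-y),3))
print("collet",ray("top",np.array((367,375))/1.5625,.02))
R=np.array([[-.9328,.3604,0],[.3604,.9328,0],[0,0,-1]])
E
```

```text
0.085 hinge 0.0044 -0.009 r 0.01 ang -2.026
0.085 tip -0.0772 -0.0834 r 0.1137 ang -0.824
0.085 stem -0.1176 -0.0003 r 0.1176 ang -0.003
0.085 screw -0.137 -0.0128 r 0.1376 ang -0.093
0.085 top -0.0961 0.0614 r 0.114 ang 0.569
0.085 bot -0.0655 -0.1018 r 0.121 ang -0.999
0.095 hinge 0.0055 -0.001 r 0.0056 ang -2.967
0.095 tip -0.0748 -0.0743 r 0.1054 ang -0.782
0.095 stem -0.1147 0.0076 r 0.1149 ang 0.066
0.095 screw -0.1337 -0.0047 r 0.1338 ang -0.035
0.095 top -0.0935 0.0684 r 0.1158 ang 0.632
0.095 bot -0.0633 -0.0924 r 0.112 ang -0.97
0.105 hinge 0.0066 0.0071 r 0.0097 ang 2.319
0.105 tip -0.0725 -0.0651 r 0.0975 ang -0.731
0.105 stem -0.1117 0.0155 r 0.1128 ang 0.138
0.105 screw -0.1305 0.0034 r 0.1306 ang 0.026
0.105 top -0.0909 0.0754 r 0.1181 ang 0.692
0.105 bot -0.0612 -0.0829 r 0.103 ang -0.935
collet [ 0.49770426 -0.07749094  0.02      ]
```

>>> servo_tool([
  [[0, 0, -62], [0, 0, -0.184], -1],
  [[0, 0, -60], [0, 0, -0.184], -1],
  [[-40, -62, 0], [0, 0, 0], -1],
  [[-40, -62, 0], [0, 0, 0], -1],
  [[-40, -62, 0], [0, 0, 0], -1],
])

```text
time: 0.72
ee_pos: [0.3274, 0.4236, 0.3531]
tool_rot: [[-1.0, 0.0, -0.0], [0.0, 1.0, -0.0], [0.0, -0.0, -1.0]]
contact_force: [1.1, 0.2, -0.3]
opening: 0.0854
finger_force: 0.0
```

>>> servo_tool([
  [[-26, -60, -10], [0, 0, 0], -1],
  [[-26, -60, -10], [0, 0, 0], -1],
  [[-26, -60, -10], [0, 0, 0], -1],
  [[-26, -60, 0], [0, 0, 0], -1],
  [[-26, -60, 0], [0, 0, 0], -1],
])

```text
time: 1.35
ee_pos: [0.4503, 0.1385, 0.3817]
tool_rot: [[-1.0, 0.001, 0.0], [0.001, 1.0, 0.0], [-0.0, 0.0, -1.0]]
contact_force: [0.6, 0.5, -1.0]
opening: 0.0854
finger_force: 0.0
```

>>> servo_tool([
  [[-3, -52, 0], [0, 0, 0], -1],
  [[0, 0, 0], [0, 0, 0], -1],
  [[0, 0, 0], [0, 0, 0], -1],
  [[0, 0, 0], [0, 0, 0], -1],
  [[0, 0, 0], [0, 0, 0], -1],
])

```text
time: 1.98
ee_pos: [0.4528, 0.0895, 0.3815]
tool_rot: [[-1.0, -0.001, -0.0], [-0.001, 1.0, 0.0], [0.0, 0.0, -1.0]]
contact_force: [-0.4, 0.4, 0.1]
opening: 0.0855
finger_force: 0.0
```

Run:
```python
from h import *
from bench import r
c=r.read_camera("wrist");np.savez("w1.npz",**c);print(c["extrinsics"],r.observe()["ee_pos"])
p=np.load("g.npy");print([proj("wrist",q,c).round(0) for q in (G(p,[-.135,-.04,.267]),[[.46,.071,.328]],[[.46,.071,.272]])])
cv2.imwrite("pics/w1.png",cv2.resize(c["color"][:,:,::-1],(800,600)))
```

```text
[[-0.00161229  0.95685455  0.29056287  0.3773897 ]
 [ 0.999998    0.00119865  0.00160155  0.08909263]
 [ 0.00118416  0.29056487 -0.95685456  0.52339007]
 [ 0.          0.          0.          1.        ]] [0.4528445  0.08940835 0.38156516]
[array([[249., 248.]]), array([[225., 223.]]), array([[230., 197.]])]
```

View pics/w1.png

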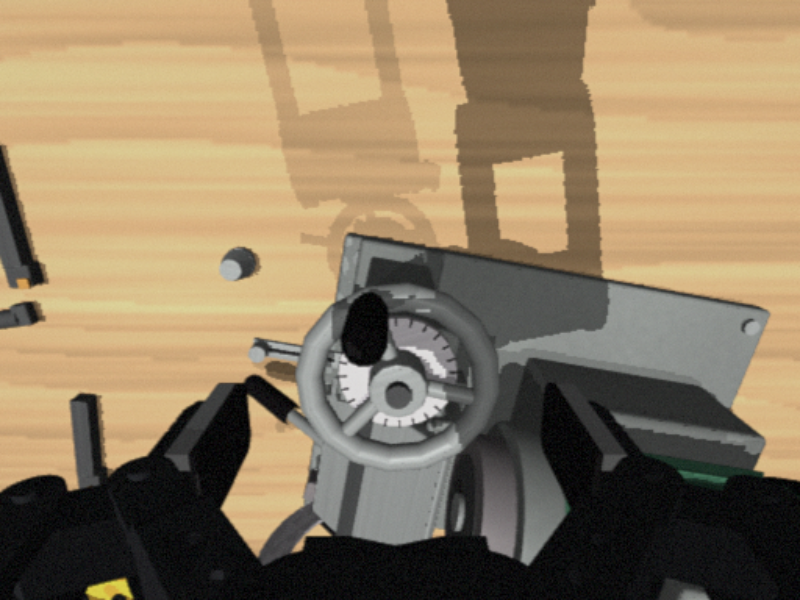

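The wrist view shows the wheel centre at (398,376) and the grip running from its bottom at (370,300) to its top at (364,345). I used rim top height where the rim middle was the right one, so I'm refitting with both cameras.

Run:
```python
from h import *
w=dict(np.load("w1.npz"));p=np.load("g.npy")
cw=ray("wrist",np.array((398,376))/1.5625,.259,w);ct=ray("top",np.array((241,362.5))/1.5625,.259)
print("wheel wrist",cw,"top",ct)
print("crank wrist top",ray("wrist",np.array((364,347))/1.5625,.328,w),"mid",ray("wrist",np.array((367,326))/1.5625,.301,w))
pts=np.array([[.17,-.1,.022],[-.17,-.1,.022],[.17,.36,.022],[-.17,.36,.022],[-.135,-.04,.259]])
uv=np.array([[336,209],[303,394],[90,169],[49,351],[241,362.5]])/1.5625
# wrist: base corners
wp=np.array([[-.17,-.1,.022],[-.17,.36,.022],[-.135,-.04,.259]]);wu=np.array([[348,234],[769,309],[398,376]])/1.5625
f=least_squares(lambda p:np.r_[(proj("top",G(p,pts))-uv).ravel(),(proj("wrist",G(p,wp),w)-wu).ravel()],p)
print(f.x,f.fun.reshape(-1,2).round(1));np.save("g.npy",f.x);p=f.x
print("axis",G(p,[-.135,-.04,.259]),"target crank",G(p,[-.135,-.092,.3]))
```

```text
wheel wrist [0.50638418 0.0913233  0.259     ] top [0.51012141 0.08859709 0.259     ]
crank wrist top [0.45928301 0.07634152 0.328     ] mid [0.45985447 0.0761792  0.301     ]
[ 0.64781485  0.10497089 -0.18320917] [[ 0.2  0.1]
 [-1.2  1.4]
 [-0.8 -0.4]
 [-2.6  0.6]
 [-0.8  1.1]
 [-2.9 -1.1]
 [ 2.   1.5]
 [-1.2  1.4]]
axis [[0.50778676 0.09023543 0.259     ]] target crank [[0.49831308 0.0391057  0.3       ]]
```

>>> servo_tool([
  [[-6, -14, 0], [0, 0, 0], -1],
  [[0, 0, 35], [0, 0, 0], -1],
  [[0, 0, 35], [0, 0, 0], -1],
  [[0, 0, 26], [0, 0, 0], -1],
  [[0, 0, 0], [0, 0, 0], 1],
])

```text
time: 2.65
ee_pos: [0.458, 0.0737, 0.2841]
tool_rot: [[-1.0, 0.001, -0.004], [0.001, 1.0, -0.001], [0.004, -0.001, -1.0]]
contact_force: [-0.0, 0.8, 0.3]
opening: 0.07
finger_force: 0.0
```

>>> servo_tool([
  [[0, 0, 0], [0, 0, 0], 1],
  [[0, 0, 0], [0, 0, 0], 1],
  [[0, 0, 0], [0, 0, 0], 1],
  [[0, 0, 0], [0, 0, 0], 1],
  [[0, 0, 0], [0, 0, 0], 1],
])

```text
time: 3.28
ee_pos: [0.4598, 0.0746, 0.2869]
tool_rot: [[-1.0, 0.001, 0.002], [0.001, 1.0, 0.0], [-0.002, 0.0, -1.0]]
contact_force: [-0.3, -0.8, 6.8]
opening: 0.0193
finger_force: 58.6
```

Run:
```python
import numpy as np
t=3.447-np.arange(26)*.208
P=.052*np.c_[np.cos(t),np.sin(t)]+[.508,.090]
d=np.diff(P,axis=0)*1000
for i in range(25):
    print(i,(-d[i,0]).round(1),d[i,1].round(1),P[i+1].round(4) if i%5==4 else "")
```

```text
0 2.2 10.6 
1 -0.1 10.8 
2 -2.3 10.5 
3 -4.4 9.8 
4 -6.4 8.7 [0.4694 0.1249]
5 -8.0 7.2 
6 -9.3 5.4 
7 -10.3 3.4 
8 -10.7 1.2 
9 -10.7 -1.1 [0.5185 0.1409]
10 -10.3 -3.3 
11 -9.4 -5.3 
12 -8.1 -7.1 
13 -6.4 -8.7 
14 -4.5 -9.8 [0.5572 0.1067]
15 -2.4 -10.5 
16 -0.2 -10.8 
17 2.1 -10.6 
18 4.2 -9.9 
19 6.2 -8.9 [0.5473 0.056 ]
20 7.9 -7.4 
21 9.2 -5.6 
22 10.2 -3.6 
23 10.7 -1.4 
24 10.8 0.8 [0.4986 0.0389]
```

>>> servo_tool([
  [[2.2, 10.6, 0], [0, 0, 0], 1],
  [[-0.1, 10.8, 0], [0, 0, 0], 1],
  [[-2.3, 10.5, 0], [0, 0, 0], 1],
  [[-4.4, 9.8, 0], [0, 0, 0], 1],
  [[-6.4, 8.7, 0], [0, 0, 0], 1],
])

```text
time: 3.9
ee_pos: [0.4698, 0.1249, 0.2869]
tool_rot: [[-1.0, 0.001, 0.0], [0.001, 1.0, -0.0], [-0.0, -0.0, -1.0]]
contact_force: [-3.8, -4.3, 8.7]
opening: 0.02
finger_force: 59.3
```

>>> servo_tool([
  [[-8, 7.2, 0], [0, 0, 0], 1],
  [[-9.3, 5.4, 0], [0, 0, 0], 1],
  [[-10.3, 3.4, 0], [0, 0, 0], 1],
  [[-10.7, 1.2, 0], [0, 0, 0], 1],
  [[-10.7, -1.1, 0], [0, 0, 0], 1],
])

```text
time: 4.53
ee_pos: [0.5191, 0.1419, 0.2869]
tool_rot: [[-1.0, 0.0, 0.0], [0.0, 1.0, 0.002], [-0.0, 0.002, -1.0]]
contact_force: [-5.1, 1.4, 8.4]
opening: 0.0194
finger_force: 59.4
```

>>> servo_tool([
  [[-10.3, -3.3, 0], [0, 0, 0], 1],
  [[-9.4, -5.3, 0], [0, 0, 0], 1],
  [[-8.1, -7.1, 0], [0, 0, 0], 1],
  [[-6.4, -8.7, 0], [0, 0, 0], 1],
  [[-4.5, -9.8, 0], [0, 0, 0], 1],
])

```text
time: 5.15
ee_pos: [0.5584, 0.1077, 0.2869]
tool_rot: [[-1.0, 0.0, 0.002], [0.0, 1.0, 0.002], [-0.002, 0.002, -1.0]]
contact_force: [-2.5, 3.7, 6.3]
opening: 0.0197
finger_force: 59.2
```

>>> servo_tool([
  [[-2.4, -10.5, 0], [0, 0, 0], 1],
  [[-0.2, -10.8, 0], [0, 0, 0], 1],
  [[2.1, -10.6, 0], [0, 0, 0], 1],
  [[4.2, -9.9, 0], [0, 0, 0], 1],
  [[6.2, -8.9, 0], [0, 0, 0], 1],
])

```text
time: 5.78
ee_pos: [0.5486, 0.0568, 0.287]
tool_rot: [[-1.0, 0.001, 0.003], [0.001, 1.0, 0.002], [-0.003, 0.002, -1.0]]
contact_force: [-1.4, 7.1, 6.2]
opening: 0.0196
finger_force: 59.1
```

>>> servo_tool([
  [[7.9, -7.4, 0], [0, 0, 0], 1],
  [[9.2, -5.6, 0], [0, 0, 0], 1],
  [[10.2, -3.6, 0], [0, 0, 0], 1],
  [[10.7, -1.4, 0], [0, 0, 0], 1],
  [[10.8, 0.8, 0], [0, 0, 0], 1],
])

```text
time: 6.4
ee_pos: [0.5005, 0.0394, 0.287]
tool_rot: [[-1.0, 0.001, 0.005], [0.001, 1.0, 0.001], [-0.005, 0.001, -1.0]]
contact_force: [6.7, 5.5, 1.6]
opening: 0.0194
finger_force: 58.8
```

>>> servo_tool([
  [[0, 0, 0], [0, 0, 0], 1],
  [[0, 0, 0], [0, 0, 0], 1],
  [[0, 0, 0], [0, 0, 0], 1],
  [[0, 0, 0], [0, 0, 0], 1],
  [[0, 0, 0], [0, 0, 0], 1],
])

```text
time: 7.02
ee_pos: [0.4994, 0.0397, 0.2869]
tool_rot: [[-1.0, 0.001, 0.002], [0.001, 1.0, 0.002], [-0.002, 0.002, -1.0]]
contact_force: [-2.2, 5.3, 8.3]
opening: 0.0196
finger_force: 59.6
```

Run:
```python
from h import *
from bench import r
c=r.read_camera("wrist");np.savez("w2.npz",**c);print(r.observe()["ee_pos"],r.observe()["contact_force"])
p=np.load("g.npy");a=c["color"][:,:,::-1]
cv2.imwrite("pics/w2.png",cv2.resize(a,(800,600)))
```

```text
[0.49942323 0.0396611  0.28689379] [-2.46587948  4.5099511   9.96541815]
```

View pics/w2.png

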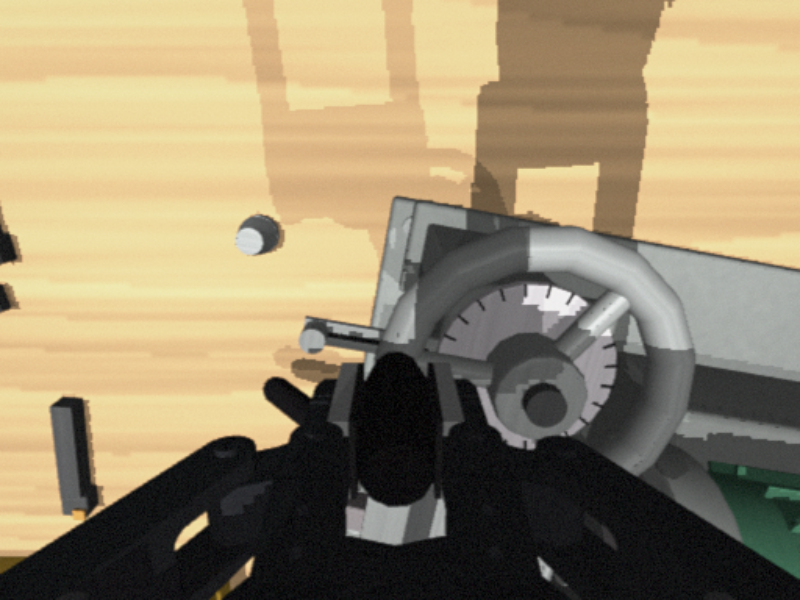

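The wrist view shows the grip held at about (397,430), the dial pointer's end at (312,340) and the wheel hub at (545,400). I'm fitting the wheel centre from the arm path and checking the dial direction.

Run:
```python
from h import *
P=np.array([(.4598,.0746),(.4698,.1249),(.5191,.1419),(.5584,.1077),(.5486,.0568),(.4994,.0397)])
f=least_squares(lambda q:np.hypot(*(P-q[:2]).T)-q[2],[.508,.09,.052]);print(f.x,f.fun);a=f.x[:2]
d=P[-1]-a;th=np.arctan2(d[1],d[0]);print("crank dir",th)
w=dict(np.load("w2.npz"))
for z in(.24,.25,.26):
    q=ray("wrist",np.array((305,338))/1.5625,z,w)[:2]-a;h=ray("wrist",np.array((545,402))/1.5625,z+.03,w)[:2];print(z,q,np.hypot(*q),"pointer dir",np.arctan2(q[1],q[0]),"hub",h)
w1=dict(np.load("w1.npz"))
for z in(.24,.25,.26):
    q=ray("wrist",np.array((255,350))/1.5625,z,w1)[:2]-a;print("w1",z,np.hypot(*q),np.arctan2(q[1],q[0]))
    q=ray("top",np.array((297,371))/1.5625,z)[:2]-a;print("top",z,np.hypot(*q),np.arctan2(q[1],q[0]))
```

```text
[0.50919538 0.09082392 0.05204006] [-4.85368920e-05  4.80853835e-05 -1.24943407e-05 -2.18235533e-05
  2.09720478e-05  1.37973724e-05]
crank dir -1.760102712710646
0.24 [-0.0099895  -0.08768512] 0.0882523139991385 pointer dir -1.684231901494507 hub [0.5117442  0.09289492]
0.25 [-0.01398929 -0.08577605] 0.08690932811188294 pointer dir -1.7324638762944042 hub [0.50619738 0.08950624]
0.26 [-0.01798909 -0.08386698] 0.08577457414205418 pointer dir -1.7820902399062224 hub [0.50065056 0.08611757]
w1 0.24 0.08779427417460642 -1.6960732992420247
top 0.24 0.07988476737320173 -1.7153225358304833
w1 0.25 0.08546229300733375 -1.7500056756326916
top 0.25 0.08145069686062828 -1.7174772101427058
w1 0.26 0.08339236607629467 -1.806787886211719
top 0.26 0.0830169902260951 -1.7195505886868752
```

The wheel stands within about 0.03 rad of zero. The wheel axis from the path is (0.5092, 0.0908), with a fit residual of about 0.05 mm or less. I'll release it, raise the tool, move over towards the lever and turn the gripper.

>>> servo_tool([
  [[0, 0, 0], [0, 0, 0], -1],
  [[0, 0, 0], [0, 0, 0], -1],
  [[0, 0, 0], [0, 0, 0], -1],
  [[0, 0, 0], [0, 0, 0], -1],
  [[0, 0, 0], [0, 0, 0], -1],
])

```text
time: 7.7
ee_pos: [0.4989, 0.0388, 0.2856]
tool_rot: [[-1.0, 0.001, -0.0], [0.001, 1.0, -0.0], [0.0, -0.0, -1.0]]
contact_force: [0.4, -0.0, 0.2]
opening: 0.0853
finger_force: 0.0
```

>>> servo_tool([
  [[0, 0, -30], [0, 0, 0], -1],
  [[0, 0, -45], [0, 0, 0], -1],
  [[0, 0, -45], [0, 0, 0], -1],
  [[-40, -60, 0], [0, 0, 0], -1],
  [[-40, -60, 0], [0, 0, 0], -1],
])

```text
time: 8.32
ee_pos: [0.5692, -0.066, 0.4068]
tool_rot: [[-1.0, -0.001, 0.002], [-0.001, 1.0, -0.0], [-0.002, -0.0, -1.0]]
contact_force: [0.5, 0.5, 0.1]
opening: 0.0851
finger_force: 0.0
```

>>> servo_tool([
  [[-30, -60, 0], [0, 0, 0], -1],
  [[0, 0, 0], [0, 0, 0.1745], -1],
  [[0, 0, 0], [0, 0, 0.1745], -1],
  [[0, 0, 0], [0, 0, 0.1745], -1],
  [[0, 0, 0], [0, 0, 0.1745], -1],
])

```text
time: 8.95
ee_pos: [0.5961, -0.1213, 0.4054]
tool_rot: [[-0.762, 0.648, -0.0], [0.648, 0.762, 0.0], [0.0, -0.0, -1.0]]
contact_force: [0.3, 0.5, -0.0]
opening: 0.0855
finger_force: 0.0
```

>>> servo_tool([
  [[0, 0, 0], [0, 0, 0.1745], -1],
  [[0, 0, 0], [0, 0, 0.1745], -1],
  [[0, 0, 0], [0, 0, 0.1745], -1],
  [[0, 0, 0], [0, 0, 0.1745], -1],
  [[0, 0, 0], [0, 0, 0.1745], -1],
])

```text
time: 9.57
ee_pos: [0.5961, -0.1212, 0.4055]
tool_rot: [[0.006, 1.0, -0.0], [1.0, -0.006, 0.0], [0.0, -0.0, -1.0]]
contact_force: [-0.7, 0.3, -0.0]
opening: 0.0853
finger_force: 0.0
```

>>> servo_tool([
  [[0, 0, 0], [0, 0, 0.1745], -1],
  [[0, 0, 0], [0, 0, 0], -1],
  [[0, 0, 0], [0, 0, 0], -1],
  [[0, 0, 0], [0, 0, 0], -1],
  [[0, 0, 0], [0, 0, 0], -1],
])

```text
time: 10.2
ee_pos: [0.5961, -0.1211, 0.4056]
tool_rot: [[0.173, 0.985, -0.0], [0.985, -0.173, -0.0], [-0.0, -0.0, -1.0]]
contact_force: [-0.4, 0.2, -0.4]
opening: 0.0854
finger_force: 0.0
```

Run:
```python
from h import *
from bench import r
c=r.read_camera("wrist");np.savez("w3.npz",**c);s=r.observe();print(s["ee_pos"],s["qpos"])
p=np.array([.6491,.1067,-.175]);np.save("g.npy",p)
for t in(-.75,-.82):print(t,proj("wrist",G(p,[0,-.19*np.cos(t)+.008*np.sin(t),.2+.19*np.sin(t)+.008*np.cos(t)]),c)*1.5625)
cv2.imwrite("pics/w3.png",cv2.resize(c["color"][:,:,::-1],(800,600)))
```

```text
[ 0.59608447 -0.12114078  0.40563045] [-1.16287164e+01  1.22792412e+01  8.26519261e+01 -3.73657752e-04
  8.50681043e+01 -1.64912098e+00]
-0.75 [[410.76631015 126.58220498]]
-0.82 [[410.5521015  116.49126817]]
```

View pics/w3.png

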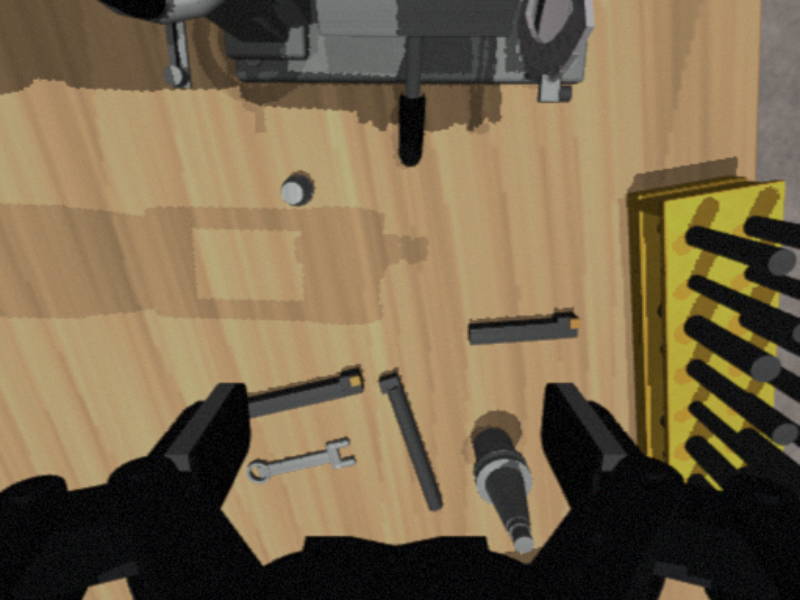

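The wrist view shows the lever grip running from (413,97) to (411,165). Its middle at (411,130) agrees with the model's (411,127) for a droop of -0.75. I'll tilt the tool 0.7 rad and go to the hover.

>>> servo_tool([
  [[0, 0, 0], [0, 0.175, 0], -1],
  [[0, 0, 0], [0, 0.175, 0], -1],
  [[0, 0, 0], [0, 0.175, 0], -1],
  [[0, 0, 0], [0, 0.175, 0], -1],
  [[0, 0, 0], [0, 0, 0], -1],
])

```text
time: 10.88
ee_pos: [0.5954, -0.1231, 0.4032]
tool_rot: [[0.138, 0.984, 0.111], [0.751, -0.177, 0.636], [0.645, -0.004, -0.764]]
contact_force: [0.2, -0.2, -0.2]
opening: 0.0854
finger_force: 0.0
```

>>> servo_tool([
  [[-29, 2.5, 42], [0, 0, 0], -1],
  [[-29, 2.5, 42], [0, 0, 0], -1],
  [[-29, 2.5, 42], [0, 0, 0], -1],
  [[-29, 2.5, 42], [0, 0, 0], -1],
  [[-29, 2.5, 42], [0, 0, 0], -1],
])

```text
time: 11.5
ee_pos: [0.6134, -0.0987, 0.1509]
tool_rot: [[0.13, 0.985, 0.112], [0.756, -0.171, 0.631], [0.641, 0.002, -0.767]]
contact_force: [0.6, 0.1, 0.5]
opening: 0.0853
finger_force: 0.0
```

>>> servo_tool([
  [[0, 0, 0], [0, 0, 0], -1],
  [[0, 0, 0], [0, 0, 0], -1],
  [[0, 0, 0], [0, 0, 0], -1],
  [[0, 0, 0], [0, 0, 0], -1],
  [[0, 0, 0], [0, 0, 0], -1],
])

```text
time: 12.12
ee_pos: [0.6129, -0.0996, 0.1525]
tool_rot: [[0.133, 0.985, 0.113], [0.754, -0.174, 0.634], [0.644, 0.001, -0.765]]
contact_force: [0.3, 0.4, 0.3]
opening: 0.0857
finger_force: 0.0
```

Run:
```python
from h import *
from bench import r
c=r.read_camera("wrist");np.savez("w4.npz",**c);s=r.observe();print(s["ee_pos"],s["qpos"])
p=np.load("g.npy");t=-.75
print(proj("wrist",G(p,[0,-.19*np.cos(t)+.008*np.sin(t),.2+.19*np.sin(t)+.008*np.cos(t)]),c)*1.5625)
R=s["tool_rot"]
g=G(p,[0,-.19*np.cos(t)+.008*np.sin(t),.2+.19*np.sin(t)+.008*np.cos(t)])[0]
print("grip in tool mm",(R.T@(g-s["ee_pos"])*1000).round(1))
cv2.imwrite("pics/w4.png",cv2.resize(c["color"][:,:,::-1],(800,600)))
```

```text
[ 0.61278649 -0.09957121  0.15221017] [-29.0235854   32.88985026  96.12629368  39.9980692   71.37485188
 -39.21874124]
[[396.95809124 294.09378584]]
grip in tool mm [ 0.9 -0.2 99.9]
```

View pics/w4.png

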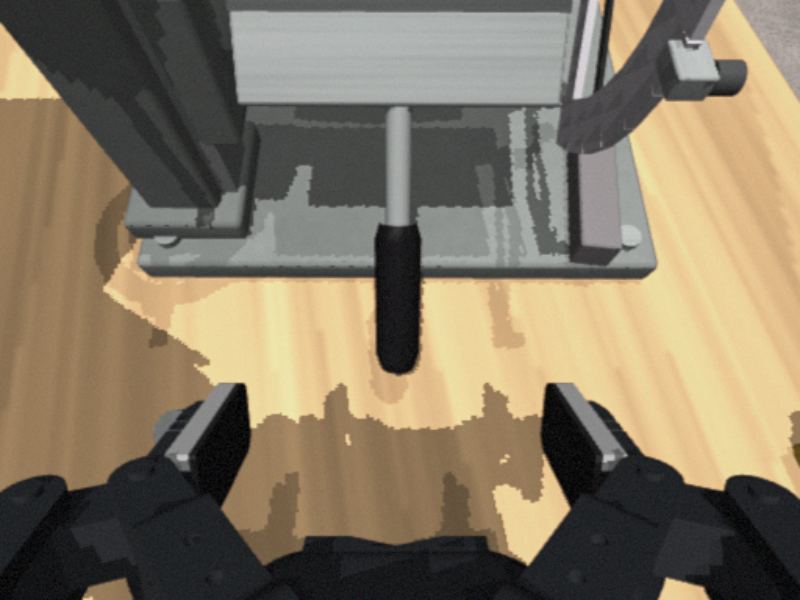

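The wrist view shows the grip centred between the fingers at column 398, from row 225 to row 372, with the middle at row 297 against a predicted 294. I'll advance 118 mm and close.

>>> servo_tool([
  [[1, 0, 30], [0, 0, 0], -1],
  [[0, 0, 30], [0, 0, 0], -1],
  [[0, 0, 30], [0, 0, 0], -1],
  [[0, 0, 28], [0, 0, 0], -1],
  [[0, 0, 0], [0, 0, 0], 1],
])

```text
time: 12.8
ee_pos: [0.6249, -0.0224, 0.0608]
tool_rot: [[0.134, 0.985, 0.109], [0.753, -0.173, 0.635], [0.645, -0.003, -0.764]]
contact_force: [-0.8, -0.6, 1.2]
opening: 0.07
finger_force: 0.0
```

>>> servo_tool([
  [[0, 0, 0], [0, 0, 0], 1],
  [[0, 0, 0], [0, 0, 0], 1],
  [[0, 0, 0], [0, 0, 0], 1],
  [[0, 0, 0], [0, 0, 0], 1],
  [[0, 0, 0], [0, 0, 0], 1],
])

```text
time: 13.42
ee_pos: [0.6273, -0.0249, 0.0631]
tool_rot: [[0.133, 0.984, 0.115], [0.754, -0.176, 0.633], [0.644, 0.003, -0.765]]
contact_force: [0.8, -6.0, 6.2]
opening: 0.0214
finger_force: 58.8
```

Run:
```python
from h import *
from bench import r
s=r.observe();p=np.load("g.npy");R=s["tool_rot"]
e=s["ee_pos"]-[p[0],p[1],0];c,q=np.cos(p[2]),np.sin(p[2])
print("TCP grinder",c*e[0]+q*e[1],-q*e[0]+c*e[1],e[2],s["opening"],s["contact_force"])
H=np.array([p[0],p[1],.2]);h=R.T@(H-s["ee_pos"])*1000;print("hinge in tool",h)
# per-row tool shift for turn of a about tool y (toward level: -a), 
a=-.05;x,z=h[0],h[2]
# new TCP = H + Ry(a)(TCP-H); in tool: h - Ry(a) h
Ry=np.array([[np.cos(a),0,np.sin(a)],[0,1,0],[-np.sin(a),0,np.cos(a)]]);print("shift",h-Ry@h)
```

```text
TCP grinder 0.001399178459229905 -0.13339782106653617 0.06312297402193581 0.021362693502412034 [ 0.84138895 -6.0482522   6.20266517]
hinge in tool [190.19659285  -1.20348449 -18.86966615]
shift [-0.70539402  0.         -9.52944988]
```

>>> servo_tool([
  [[-0.7, 0, -9.5], [0, -0.05, 0], 1],
  [[-0.7, 0, -9.5], [0, -0.05, 0], 1],
  [[-0.7, 0, -9.5], [0, -0.05, 0], 1],
  [[-0.7, 0, -9.5], [0, -0.05, 0], 1],
  [[-0.7, 0, -9.5], [0, -0.05, 0], 1],
])

```text
time: 14.05
ee_pos: [0.622, -0.0539, 0.0997]
tool_rot: [[0.157, 0.984, 0.078], [0.888, -0.175, 0.425], [0.433, 0.003, -0.902]]
contact_force: [4.4, -0.5, -2.9]
opening: 0.0213
finger_force: 59.2
```

```bash
cat > st.py <<'E'
from h import *
from bench import r
s=r.observe();p=np.load("g.npy");R=s["tool_rot"];h=R.T@(np.array([p[0],p[1],.2])-s["ee_pos"])*1000
print("hinge in tool",h.round(1),"tool tilt",np.arctan2(R[2,0],-R[2,2]),s["opening"],s["contact_force"].round(1),s["finger_force"])
E
python3 st.py
```

```text
hinge in tool [190.3  -1.2 -20. ] tool tilt 0.44739460369725337 0.02130504641469994 [ 4.4 -0.5 -2.9] 59.17133152484894
```

>>> servo_tool([
  [[-0.7, 0, -9.5], [0, -0.05, 0], 1],
  [[-0.7, 0, -9.5], [0, -0.05, 0], 1],
  [[-0.7, 0, -9.5], [0, -0.05, 0], 1],
  [[-0.7, 0, -9.5], [0, -0.05, 0], 1],
  [[-0.7, 0, -9.5], [0, -0.05, 0], 1],
])

```text
time: 14.68
ee_pos: [0.6185, -0.0734, 0.143]
tool_rot: [[0.171, 0.985, 0.037], [0.966, -0.175, 0.192], [0.196, 0.003, -0.981]]
contact_force: [5.3, -3.5, -3.1]
opening: 0.0211
finger_force: 59.2
```

>>> servo_tool([
  [[-0.7, 0, -9.5], [0, -0.05, 0], 1],
  [[-0.7, 0, -9.5], [0, -0.05, 0], 1],
  [[-0.7, 0, -9.5], [0, -0.05, 0], 1],
  [[0, 0, 0], [0, 0, 0], 1],
  [[0, 0, 0], [0, 0, 0], 1],
])

```text
time: 15.3
ee_pos: [0.6173, -0.0797, 0.1707]
tool_rot: [[0.174, 0.985, 0.011], [0.984, -0.174, 0.047], [0.048, 0.003, -0.999]]
contact_force: [5.0, -5.7, -2.9]
opening: 0.021
finger_force: 59.3
```

```bash
python3 st.py
python3 - <<'E'
from h import *
from bench import r
c=r.read_camera("scene");np.savez("scene1.npz",**c);p=np.load("g.npy")
a=c["color"][195:285,275:385,::-1];cv2.imwrite("pics/s1.png",cv2.resize(a,(770,600),interpolation=cv2.INTER_CUBIC))
E
```

```text
hinge in tool [190.3  -1.  -20.2] tool tilt 0.048007791826773796 0.02103319275867885 [ 5.  -5.7 -2.9] 59.34469789266586
```

View pics/s1.png

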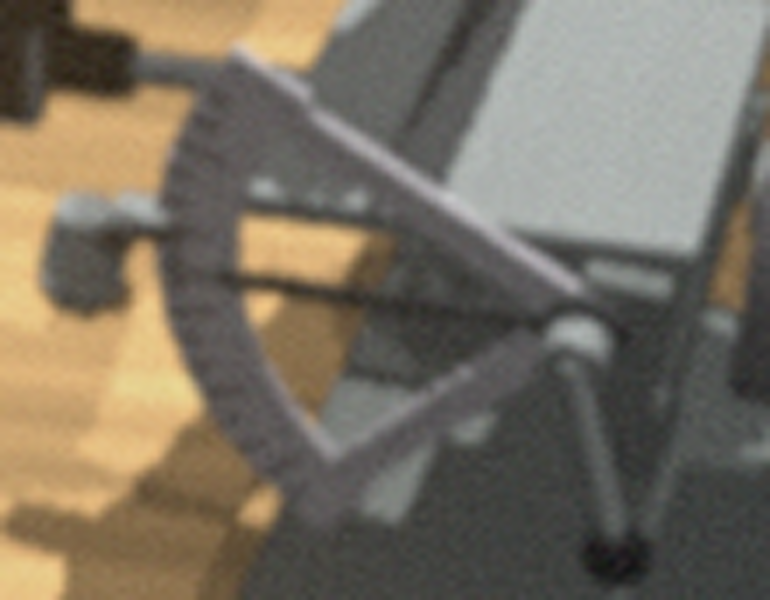

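The scene crop shows the pointer arm running from the hinge at (575,335) to its tip near (205,270). The tab sits at the rim near (145,215) with its screw head at (85,255). I want a closer look at the tab.

Run:
```python
from h import *
p=np.load("g.npy");w=dict(np.load("w4.npz"))["color"];s0=C["scene"]["color"].astype(float);s=dict(np.load("scene1.npz"))
A=w[10:110,395:495,::-1]
B=s["color"][215:255,275:315,::-1]
cv2.imwrite("pics/tab.png",np.hstack([cv2.resize(A,(400,600),interpolation=cv2.INTER_CUBIC),cv2.resize(B,(400,600),interpolation=cv2.INTER_CUBIC)]))
for xf in(.09,.095,.1,.105):
    print(xf,"hinge",proj("scene",G(p,[xf,0,.2])),"tip -.1/-.05/0/.05/.1/.15",[proj("scene",G(p,[xf,-.115*np.cos(t),.2+.115*np.sin(t)])).round(1).tolist() for t in(-.75,-.1,-.05,0,.05,.1,.15)])
```

```text
0.09 hinge [[358.45960137 243.05959542]] tip -.1/-.05/0/.05/.1/.15 [[[311.8, 263.9]], [[298.9, 233.9]], [[298.8, 231.5]], [[298.8, 229.1]], [[299.0, 226.7]], [[299.4, 224.4]], [[299.9, 222.0]]]
0.095 hinge [[357.9234168  244.66543596]] tip -.1/-.05/0/.05/.1/.15 [[[311.1, 265.4]], [[298.1, 235.4]], [[298.0, 233.0]], [[298.1, 230.6]], [[298.3, 228.2]], [[298.6, 225.8]], [[299.1, 223.5]]]
0.1 hinge [[357.38201288 246.28690815]] tip -.1/-.05/0/.05/.1/.15 [[[310.4, 267.0]], [[297.3, 236.9]], [[297.2, 234.5]], [[297.3, 232.0]], [[297.5, 229.7]], [[297.8, 227.3]], [[298.3, 225.0]]]
0.105 hinge [[356.83531303 247.92424136]] tip -.1/-.05/0/.05/.1/.15 [[[309.7, 268.6]], [[296.5, 238.4]], [[296.4, 236.0]], [[296.5, 233.5]], [[296.7, 231.2]], [[297.0, 228.8]], [[297.5, 226.4]]]
```

View pics/tab.png

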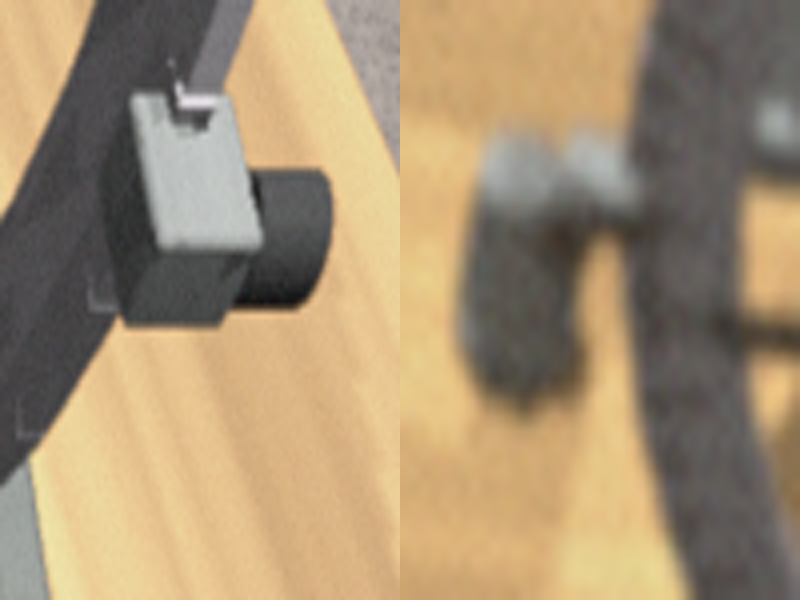

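```bash
python3 - <<'E'
from h import *
p=np.load("g.npy");w=dict(np.load("w4.npz"))
S=np.array([(-1,1,1),(1,1,1),(-1,-1,1),(1,-1,1),(-1,1,-1),(1,1,-1)])/2
U=np.array([(433.8,51.7),(460.5,51.3),(427.5,25.8),(451.3,25.8),(426.3,64.2),(450,64.2)])
def pts(q,d):
    ta,x0,r0=q;L=S*d+[x0,r0,0]
    return G(p,np.c_[L[:,0],-L[:,1]*np.cos(ta)-L[:,2]*np.sin(ta)*1,.2+L[:,1]*np.sin(ta)+L[:,2]*np.cos(ta)]-0*L)
# tangential unit (increasing t): d/dt(-cos,sin)=(sin,cos)
def pts(q,d):
    ta,x0,r0=q;L=S*d+[x0,r0,0]
    return G(p,np.c_[L[:,0],-L[:,1]*np.cos(ta)+L[:,2]*np.sin(ta),.2+L[:,1]*np.sin(ta)+L[:,2]*np.cos(ta)])
f=least_squares(lambda v:(proj("wrist",pts(v[:3],v[3:6]),w)-U).ravel(),[0,.1,.13,.012,.016,.009]);print("free",f.x.round(4),f.cost)
import itertools
for d in itertools.permutations([.012,.016,.009]):
    f=least_squares(lambda v:(proj("wrist",pts(v[:3],np.array(d)),w)-U).ravel(),[0,.1,.13]);print(d,f.x.round(4),f.cost)
E
python3 st.py
```

```text
free [-0.0131  0.0855  0.1246  0.0114  0.0157  0.0076] 0.6191949795851834
(0.012, 0.016, 0.009) [-0.0634  0.0901  0.1185] 4.601795396313011
(0.012, 0.009, 0.016) [-0.1741  0.0982  0.1098] 150.8386507462494
(0.016, 0.012, 0.009) [-0.1529  0.0976  0.11  ] 71.55786556847367
(0.016, 0.009, 0.012) [-0.1706  0.0985  0.1094] 132.02650069268293
(0.009, 0.012, 0.016) [-0.1714  0.098   0.1095] 150.15676867313277
(0.009, 0.016, 0.012) [-0.0859  0.0917  0.1165] 68.14391776387978
hinge in tool [190.3  -1.1 -20.2] tool tilt 0.04819871362543779 0.02128259861668796 [ 5.6 -6.  -1.9] 59.34213995933533
```

Run:
```python
from h import *
p=np.load("g.npy");w=dict(np.load("w4.npz"));d=np.array([.012,.016,.009])
S=np.array([(-1,1,1),(1,1,1),(-1,-1,1),(1,-1,1),(-1,1,-1),(1,1,-1)])/2
U=np.array([(433.8,51.7),(460.5,51.3),(427.5,25.8),(451.3,25.8),(426.3,64.2),(450,64.2)])
def B(q,L):
    ta,x0,r0=q;L=np.atleast_2d(L)+[x0,r0,0]
    return G(p,np.c_[L[:,0],-L[:,1]*np.cos(ta)+L[:,2]*np.sin(ta),.2+L[:,1]*np.sin(ta)+L[:,2]*np.cos(ta)])
for q in((-.063,.09,.1185),(-.013,.0855,.1246),(.03,.0855,.1246)):
    print(q,"top face in scene panel",[((a-[275,215])*[10,15]+[400,0]).round().tolist() for a in proj("scene",B(q,S[:4]*d))])
def res(v):
    q=v[:3];b=v[3:6];b2=v[6:9]
    e1=(proj("wrist",B(q,S*d)+b,w)-U).ravel()
    e2=(proj("scene",B(q,[0,0,.0045])+b2)-[294.8,226]).ravel()/1.0
    e3=(proj("scene",G(p,[v[9],0,.2])+b2)-[357.2,246]).ravel()/1.0
    return np.r_[e1,e2,e3,b/.002,b2/.002,(q[2]-.123)/.003,(v[9]-q[1])/.006]
f=least_squares(res,np.r_[0,.09,.123,np.zeros(6),.095]);print(f.x.round(4),f.cost,f.fun.round(1))
print("sd",np.sqrt(np.diag(np.linalg.inv(f.jac.T@f.jac)))[:3])
```

```text
(-0.063, 0.09, 0.1185) top face in scene panel [[590.0, 187.0], [571.0, 239.0], [669.0, 208.0], [651.0, 261.0]]
(-0.013, 0.0855, 0.1246) top face in scene panel [[569.0, 118.0], [549.0, 170.0], [647.0, 144.0], [629.0, 196.0]]
(0.03, 0.0855, 0.1246) top face in scene panel [[571.0, 83.0], [552.0, 135.0], [650.0, 113.0], [631.0, 165.0]]
[-2.280e-02  8.820e-02  1.224e-01  1.000e-04  1.300e-03 -2.300e-03
  0.000e+00 -8.000e-04  2.000e-04  9.720e-02] 7.352844106299763 [ 0.7 -0.8  0.2 -0.3 -0.1 -0.6  1.3 -0.6 -1.6  1.2 -0.5  1.2  0.3  0.9
  0.1 -0.7  0.   0.6 -1.1  0.  -0.4  0.1 -0.2  1.5]
sd [0.01420992 0.00201873 0.00155872]
```

>>> servo_tool([
  [[-0.6, 0, -7.6], [0, -0.04, 0], 1],
  [[-0.6, 0, -7.6], [0, -0.04, 0], 1],
  [[0, 0, 0], [0, 0, 0], 1],
  [[0, 0, 0], [0, 0, 0], 1],
  [[0, 0, 0], [0, 0, 0], 1],
])

```text
time: 15.98
ee_pos: [0.617, -0.0814, 0.1858]
tool_rot: [[0.174, 0.985, -0.003], [0.984, -0.174, -0.032], [-0.032, 0.003, -0.999]]
contact_force: [3.8, -5.8, -1.3]
opening: 0.0214
finger_force: 59.5
```

```bash
python3 st.py
python3 - <<'E'
from h import *
from bench import r
a=np.mean([r.read_camera("scene")["color"].astype(float) for _ in range(12)],0);np.save("s2.npy",a)
a=a[210:260,280:350,::-1];cv2.imwrite("pics/s2.png",np.clip(cv2.resize(a,(800,571),interpolation=cv2.INTER_CUBIC)*1.5,0,255).astype("uint8"))
p=np.load("g.npy")
for t in(-.05,-.02,.01):
  print(t,[((proj("scene",G(p,[.097,-rr*np.cos(t),.2+rr*np.sin(t)]))-[280,210])*11.43).round().tolist() for rr in(.03,.07,.09,.115,.131)])
E
```

```text
hinge in tool [190.3  -1.1 -20.2] tool tilt -0.03178214486625443 0.02137158634664403 [ 3.8 -5.8 -1.3] 59.530479311943054
-0.05 [[[703.0, 367.0]], [[463.0, 320.0]], [[346.0, 297.0]], [[202.0, 269.0]], [[112.0, 252.0]]]
-0.02 [[[703.0, 363.0]], [[463.0, 310.0]], [[346.0, 284.0]], [[202.0, 253.0]], [[112.0, 233.0]]]
0.01 [[[704.0, 359.0]], [[464.0, 300.0]], [[347.0, 272.0]], [[203.0, 236.0]], [[112.0, 214.0]]]
```

View pics/s2.png

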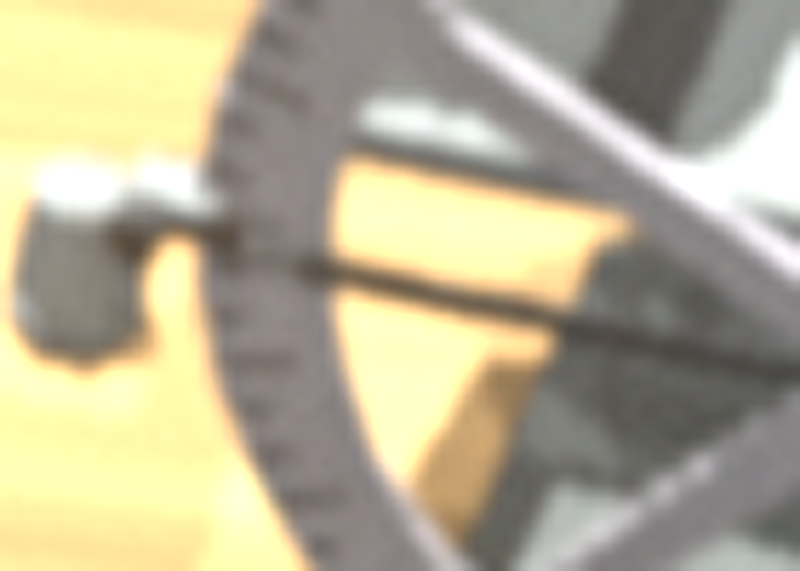

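The averaged view shows the pointer line from (550,315) to (305,268) and fading to about (245,257). The tab's dark line ends near (240,238), so the pointer is slightly low. Next I measure by how much.

Run:
```python
import numpy as np
a=np.load("s2.npy").mean(2)
print("cols",list(range(288,318)))
for v in range(224,240):print(v,a[v,288:318].round().astype(int))
```

```text
cols [288, 289, 290, 291, 292, 293, 294, 295, 296, 297, 298, 299, 300, 301, 302, 303, 304, 305, 306, 307, 308, 309, 310, 311, 312, 313, 314, 315, 316, 317]
224 [168 168 168 166 172 175 171 169 162 132  94  78  83  89  92  92  92  92
  92  92  93 106 126 134 130 116 108 100  90  83]
225 [175 175 169 166 172 175 178 177 169 131  94  78  79  83  89  94  94  93
  93  92  95 116 148 165 164 158 154 149 135 121]
226 [176 174 162 152 155 161 168 175 169 138 110  91  84  86  92  94  94  93
  93  92  97 126 165 180 181 179 178 175 168 160]
227 [172 163 143 126 124 129 141 154 160 145 125 103  89  89  91  94  94  93
  94  92  98 135 174 186 185 184 184 183 180 180]
228 [145 130 112  98  95  95 103 114 124 122 111  91  81  84  87  90  92  93
  92  91 104 141 179 188 187 185 186 185 185 184]
229 [108  91  77  74  76  75  74  75  78  79  75  69  67  75  80  82  86  91
  91  92 104 144 180 187 186 188 186 187 187 185]
230 [ 85  70  58  57  60  69  84  89  80  64  55  54  57  74  80  81  84  90
  90  90 104 142 175 184 183 183 183 183 183 184]
231 [ 81  69  56  50  56  86 126 141 124  90  64  54  5
[... 387 characters left out ...]
 88  87  87  81
  70  62  62  68  73  67  66  68  72  83  94 111]
235 [ 87  84  83  83 118 166 187 184 162 121  93  89  87  90  92  94  91  89
  85  78  83 103 117 109  92  81  71  65  63  68]
236 [ 87  82  80  82 115 162 184 179 159 125  93  84  86  88  91  94  94  93
  90  89 100 130 159 158 145 136 125 111  99  86]
237 [ 86  81  77  79 103 148 176 171 156 129  94  76  78  85  91  92  94  93
  91  90 101 136 174 184 179 174 169 163 154 140]
238 [ 86  81  78  77  93 133 165 169 158 135 102  81  80  86  91  92  93  91
  90  90  96 129 173 188 187 186 184 183 182 175]
239 [ 80  77  77  86 100 128 159 165 161 147 111  89  89  93  92  93  94  93
  91  90  94 121 163 183 186 185 185 185 186 184]
```

>>> servo_tool([
  [[-0.2, 0, -2.9], [0, -0.015, 0], 1],
  [[0, 0, 0], [0, 0, 0], 1],
  [[0, 0, 0], [0, 0, 0], 1],
  [[0, 0, 0], [0, 0, 0], 1],
  [[0, 0, 0], [0, 0, 0], 1],
])

```text
time: 17.2
ee_pos: [0.6169, -0.0816, 0.1887]
tool_rot: [[0.174, 0.985, -0.006], [0.984, -0.174, -0.047], [-0.047, 0.003, -0.999]]
contact_force: [4.8, -6.1, -2.5]
opening: 0.0209
finger_force: 59.5
```

```bash
python3 st.py
python3 - <<'E'
import numpy as np
from bench import r
a=np.mean([r.read_camera("scene")["color"].astype(float) for _ in range(8)],0).mean(2)
for v in range(227,237):print(v,a[v,296:312].round().astype(int))
E
```

```text
hinge in tool [190.3  -1.1 -20.2] tool tilt -0.046878093426306146 0.02094416907543371 [ 4.8 -6.1 -2.5] 59.527578949928284
227 [159 146 125 103  90  89  93  94  95  93  94  90 101 136 174 184]
228 [123 122 110  90  81  85  88  89  91  92  93  91 103 140 178 188]
229 [ 77  79  76  70  69  73  79  81  85  91  92  91 105 143 179 187]
230 [ 80  65  59  53  61  71  75  76  79  87  89  88 102 139 170 182]
231 [126  90  68  60  62  72  74  73  77  79  77  80  91 116 147 159]
232 [156 112  80  67  73  79  78  76  74  73  65  64  67  82 104 116]
233 [171 124  84  75  78  82  87  84  83  78  68  58  56  60  67  74]
234 [174 127  88  82  81  86  92  93  91  90  82  76  74  83  96  91]
235 [177 131  92  87  89  91  92  92  94  93  89  88  95 124 147 144]
236 [178 137  95  84  84  89  93  92  93  94  92  90 107 140 174 175]
```

```bash
python3 -c "
from bench import r
print(r.sign_off())"
```

```text
the job is handed in; nothing more can be done
None
```

I handed the job in with the gripper still holding the rest by its lever. By my camera measurements the handwheel is within about 0.03 rad of its zero line and the pointer is within about 2 mm of the index mark; sign-off returned no verdict.

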